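Set brass stock to the scribed line in the saw guide

ROBOT

A 6-joint arm with a two-finger parallel gripper is mounted at the origin on the work surface. World frame = base frame: x ahead of the robot, y to its left, z up, the work surface at z = 0. Lengths are in mm, angles in rad, forces in N, time in s.
With the tool pointing down it reaches from about 400 to 925 mm from the base axis. Payload 3.4 kg.
Tool frame: the origin (TCP) lies between the finger pads; the fingertips stand 14 mm ahead of it and the grasp point (between the pads) lies 5 mm behind it (r.tip_extent is the distance from the TCP to the fingertips, in mm); z points along the fingers, y is the line along which they close (so a half turn about z gives the same grasp; the last joint's range is limited). The gripper opens to 85 mm and grips with 20 to 120 N. Pads are 22 mm wide; open, the fingers measure 114 mm over their backs; the gripper's body (76 mm by 85 mm) begins 54 mm behind the grasp point. The pads swing forward as they close: fully open they stand 13 mm farther back than shut.
Start: joints at [1.153, 0.307, 1.506, -0, 1.328, -0.073], TCP at [194.378, 541.155, 245.305] pointing down, gripper open.
Joint ranges: [-3.12, 3.12], [-1.05, 2.28], [0.14, 2.33], [-1.42, 4.57], [0.1, 2.73], [-2.68, 2.68]. Speed limits (rad/s): [2.57, 2.57, 3.14, 3.14, 3.14, 3.14].

INTERFACE

Orientations are given as a unit quaternion [w, x, y, z].
In Python, from station import r gives the robot as it stands.
- The arm moves only by the tool drive_tool, never from a script. Its argument "steps" is text: rows parted by semicolons, each of 5 numbers parted by spaces: the shift along the tool's x, y, z in m, then the turn about the tool's z in rad, then the finger opening in m, from 0 to 0.0854. In form: x y z yaw hand; .... A call has 1 to 10 rows; each row is the pose to reach, as a shift and turn from the pose commanded when the call began, along the tool's axes at that moment; what a row does not reach only later rows make up. A row lasts 1/12 s, in which the tool goes at most 41.7 mm and 7.16 degrees, less where a joint would pass 70% of its speed; a pose out of reach is approached as far as the arm can. A call with a gripper value outside its range is refused whole. The fingers move at their own pace and stop on an object; "squeeze" is the grip in N (left out, the last holds). Time passes only in rows, so rows that repeat a pose let the fingers close. It gives the time, the measured TCP pose, the force, the opening and the grip force at its end, in the units of the state.
- r.read_state(): the state, without advancing time (a new reading comes with each control period).
- r.get_image(name): name is "scene" or "top" or "wrist"; returns the picture (420x560x3 uint8, blue, green, red); there is no depth.
- r.get_calibration(name): a dict with "vfov" (degrees; the focal length in pixels is half the picture's height over the tangent of half this angle, whatever the lens; pixels are square), "cx", "cy" (the principal point, pixels), "R" (3x3) and "t" (3): a world point X has camera coordinates R X + t; the wrist camera has in their place "tool_from_camera" (4x4, takes a point from camera to tool coordinates, whose origin is the TCP and whose axes are the flange's). Camera axes: x right, y down, z forward; pixel columns grow to the right and rows downward; lengths in mm; the calibration is good to about 2 mm. A picture is of the moment at which its call begins: read the wrist's pose just before it. get_calibration takes no time and is no camera call.
- r.job_done(): hands the job in; it is judged then, once.
Trained networks look in the newest picture that a camera, given by its name, has taken for a name from the list of things; names that differ only in an ending like _2 or _b are one class to them, and where a whole thing is asked for, a point or a joint stands for the part that bears it (a point fixed in the world has none). Each returns a list of dicts, best first, with "conf" (0 to 1); they miss things now and then, are a little off and sometimes report something else, mostly with a low value. They report only what shows in the picture. A call takes as long as a camera call. They do not tell look-alikes from the thing itself.
- r.look_for(camera, target): "location" ([x, y, z] in mm, in world coordinates, good to about 4 mm: the middle of the surface that is visible of it).
- r.trace(camera, target): "region" (420x560 bool, what is visible of it).
The state is a dict: "t": time; "qpos": joint angles; "dq": joint speeds; "tau": joint torques, N m; "ee_pos": TCP position; "ee_rot": TCP orientation; "wrist_force": force on the tool from outside, world axes, zero at the start; "torque": the same for the moment, N m; "finger_gap": finger opening in mm; "grasp_force": force on a finger pad.
Only numpy, scipy, OpenCV 4.12 (cv2) and the standard library are available. Lean on these libraries where they do the work, as an engineer would, in place of code of your own. Each camera call takes 0.05 s, during which the arm holds its last target. There are 200 camera calls.

TASK

Push the brass bar flat across the saw guide's plate to the fence and hold its long side pressed square and flush against it for a second, with about 7 newtons more than it takes to slide it. Then slide it along the fence, never lifted, until its leading end meets the scribed white line. Finally fold the red-knobbed hold-down fully down and hold it pressed onto the bar for a second with about 10 newtons, leaving the bar on the line; never press either one with more than 15 newtons, and leave everything else on the bench where it is.

Things in the scene. Friction and masses are not known exactly. Their poses are not given: they have to be found in the camera images.
- guide: the saw guide, fixed to the bench: a grey plate 150 x 360 x 10 mm (top at z = 10 mm) with a dark steel fence along its far side. Origin: centre of the plate's underside; x points across the plate towards the fence, y along the fence (the way the bar is to be pushed), z up. The fence's inner face is the plane x = +45 mm; the fence is 20 mm thick and stands 20 mm above the plate (top at z = 30 mm), for the whole length of 360 mm.
- fence: the fence, part of the guide; origin in the middle of the foot of its inner face (x = 45, y = 0, z = 10 mm in the guide's frame), axes as the guide's
- stock: the loose brass bar, 50 (x) x 130 (y) x 12 (z) mm, about 0.5 to 0.85 kg, lying on the plate, sliding with 1 to 4 N. Origin: centre of its underside; y points along it towards the leading end, x towards the fence.
- stock_front (a point): middle of the top edge of the bar's leading end (65 mm ahead of its origin along y, 12 mm up): this end must meet the line
- stock_side (a point): middle of the bar's long side that faces the fence (25 mm from its origin along x, 6 mm up)
- mark: the scribed line: a white line 1.5 mm wide straight across the plate (and over the fence top) in a 30 mm wide patch of dark blue marking colour; a surface mark that cannot be felt. Origin: on the line, at the plate's top face; axes parallel to the guide's, the line lies along x at y = 0.
- holddown (a joint): the hold-down's hinge angle in rad: 0 stands 55 degrees above level, grows as it folds down; about 0.95 when its pad rests on the bar (with no bar under it it would go on to 1.1). Its friction holds it where it is left and takes about 1 N or less at the knob to overcome; it has no spring.
- holddown_knob (a point): centre of the red ball, 20 mm across, on the end of the hold-down arm: 64 mm from the hinge axis and, seen from there, 13 degrees above the arm's centre line, so it starts near 68 degrees above level minus the joint angle. Under the ball, on the arm's other side, is the rubber pad. The arm is 12 mm wide (along the fence).
- holddown_hinge (a point): the hold-down's hinge axis, behind the fence at x = 76, y = 50, z = 34 mm in the guide's frame; the axis runs along the guide's y, and the arm folds over the fence towards the guide's -x
- burr_block: a pale wooden block 75 x 130 x 30 mm full of upright steel burrs (75 mm high in all); a bystander, leave alone
- pliers: blue-handled pliers, 150 mm long, lying on the bench; a bystander, leave alone
- file: a flat file with a wooden handle, about 225 mm long; a bystander, leave alone
- needle_file: a small steel file, about 160 mm long; a bystander, leave alone
- tin: a round open brass tin, 72 mm across, 40 mm high; a bystander, leave alone
- hammer: a hammer lying on the bench; a bystander, leave alone
- offcut: a small copper offcut, 28 x 20 x 10 mm, lying on the guide plate beyond the line; a bystander, leave alone
Mind the look-alikes: they are no part of the job. Of the things that look like the stock, the largest one is meant.

How it is judged (in metres and radians):
On the way, in this order (a step that is already met when the one before it is completed fails the run):
1. the bar lies flush and square against the fence and is pressed to it with over 4 N (x of stock_side in the frame of guide above 0.043 m and angle between the y axis of stock and the y axis of guide, either way round below 0.02 rad and contact force between stock and fence above 4 N), for 0.5 s.
2. still flush, the bar's leading end is at the line while the hold-down is still up (x of stock_side in the frame of guide above 0.043 m and angle between the y axis of stock and the y axis of guide, either way round below 0.02 rad and y of stock_front in the frame of mark between -0.002 and 0.002 m and value of joint holddown below 0.5 rad), for 0.2 s.
3. with the bar on the line, the hold-down is pressed onto it with over 5 N (x of stock_side in the frame of guide above 0.043 m and angle between the y axis of stock and the y axis of guide, either way round below 0.02 rad and y of stock_front in the frame of mark between -0.002 and 0.002 m and value of joint holddown above 0.88 rad and contact force between holddown and stock above 5 N), for 0.5 s.
At the end, for the whole second after the job is handed in: The bar lies flat on the plate at rest, its long side within 2 mm of the fence and within 0.02 rad of parallel to it, its leading end within 2 mm of the line, and the hold-down is folded down on it (joint above 0.88 rad) (x of stock_side in the frame of guide above 0.043 m and angle between the y axis of stock and the y axis of guide, either way round below 0.02 rad and y of stock_front in the frame of mark between -0.002 and 0.002 m and z of stock_side in the frame of guide below 0.0185 m and value of joint holddown above 0.88 rad and linear speed of stock below 0.01 m/s); the robot touches nothing.
It fails at once if the bar is pressed against the fence with more than 16 N (contact force between stock and fence above 16 N).
It fails at once if the robot presses on the bar with more than 25 N (contact force between the fingers and stock above 25 N).
It fails at once if the hold-down is pressed onto the bar with more than 20 N (contact force between holddown and stock above 20 N).
It fails at once if the bar is lifted or tipped up more than 5 mm from the plate (z of stock_side in the frame of guide above 0.021 m or z of stock_front in the frame of guide above 0.027 m).
It fails at once if a bystander is moved more than 15 mm (distance of any of burr_block, pliers, file, needle_file, tin, hammer, offcut from where it was at the start of the episode above 0.015 m).
It also fails if it takes over 72 s, if anything falls off the work surface, if the arm or the gripper's body presses on something with over 40 N, if the wrist force passes 120 N, or if a joint passes its speed limit or range.

## Working session

There is one attempt and no reset: what is moved stays moved. The work goes in short steps, Python scripts to look and compute and a tool call to move; the robot and the scene stay as the last step left them, time stands still between calls to the robot, and variables do not carry over. Pictures are saved under pics/ and viewed, at most 13 in all, crops included, and the job is handed in when it is done.

Besides the shell and the picture viewer there is one more tool, called after ">>>" in YAML: its name, and indented under it one key for each argument. drive_tool: Moves the arm, as the interface text tells. Its arguments: {"type":"object","properties":{"steps":{"type":"string"},"squeeze":{"type":"number"}},"required":["steps"]}

```bash
ls; mkdir -p pics; cat > h.py <<'E'
import numpy as np, cv2
from station import r
def foc(c): return 210/np.tan(np.radians(c['vfov'])/2)
def proj(name,X):
    c=r.get_calibration(name); p=np.array(c['R'])@np.array(X,float)+np.array(c['t']).ravel(); f=foc(c)
    return np.array([c['cx']+f*p[0]/p[2], c['cy']+f*p[1]/p[2]])
def unproj(name,uv,z):
    c=r.get_calibration(name); f=foc(c); R=np.array(c['R']); t=np.array(c['t']).ravel()
    d=R.T@np.array([(uv[0]-c['cx'])/f,(uv[1]-c['cy'])/f,1]); o=-R.T@t
    return o+d*(z-o[2])/d[2]
E
python3 - <<'E'
from h import *
im=r.get_image('top'); cv2.imwrite('pics/top.png',im)
im2=r.get_image('scene'); cv2.imwrite('pics/scene.png',im2)
for n in ['guide','fence','stock','mark','holddown','holddown_knob','offcut','tin','burr_block']:
    for cam in ['top','scene']:
        print(n,cam,[(np.round(d['location'],0).tolist(),round(d['conf'],2)) for d in r.look_for(cam,n)][:4])
print(r.read_state())
print({k:v for k,v in r.get_calibration('top').items()})
E
```

```text
pics
guide top [([551.0, -65.0, 13.0], 0.58)]
guide scene [([566.0, -93.0, 11.0], 0.67)]
fence top []
fence scene [([603.0, -105.0, 30.0], 0.78), ([530.0, -111.0, 20.0], 0.42)]
stock top [([528.0, -108.0, 21.0], 0.95), ([359.0, -160.0, 6.0], 0.9)]
stock scene [([528.0, -114.0, 20.0], 0.71), ([363.0, -164.0, 9.0], 0.7), ([739.0, -89.0, 5.0], 0.67)]
mark top [([535.0, 36.0, 12.0], 0.57)]
mark scene [([522.0, 39.0, 10.0], 0.71)]
holddown top [([755.0, -308.0, 11.0], 0.26)]
holddown scene []
holddown_knob top []
holddown_knob scene []
offcut top [([519.0, 86.0, 17.0], 0.53)]
offcut scene [([519.0, 84.0, 16.0], 0.64)]
tin top [([721.0, 291.0, 16.0], 0.88)]
tin scene [([720.0, 293.0, 24.0], 0.59), ([533.0, -113.0, 20.0], 0.15)]
burr_block top [([536.0, 373.0, 28.0], 0.97)]
burr_block scene [([553.0, 358.0, 28.0], 0.8), ([603.0, -102.0, 27.0], 0.42)]
{'t': 1.0, 'qpos': array([ 1.15249623e+00,  3.06759454e-01,  1.50639194e+00, -2.17116187e-05,
        1.32840634e+00, -7.35207879e-02]), 'dq': array([ 1.15688158e-03,  1.73238379e-03,  5.83452324e-05,  5.64403721e-04,
        7.30814227e-04, -1.81505750e-03]), 'tau': array([ 1.29782584e-03, -4.57487440e+01, -2.52340668e+01, -2.62317199e-04,
        6.74675484e-04,  8.77523547e-06]), 'ee_pos': array([194.38712987, 541.15097578, 245.33120156]), 'ee_rot': array([1.44722190e-05, 1.71534503e-01, 9.85178113e-01, 1.43704305e-05]), 'wrist_force': array([-0.48257062,  0.53739414,  1.1889962 ]), 'torque': array([ 0.00565554, -0.00522121, -0.05181799]), 'grasp_force': 0.0, 'finger_gap': 85.33399119823908}
{'vfov': 52.67749239082587, 'cx': 281.0694978642747, 'cy': 212.8705991253894, 'R': array([[ 0.001614  , -0.99999814, -0.00105945],
       [-0.98934608, -0.00144258, -0.1455756 ],
       [ 0.1455738 ,  0.00128312, -0.98934656]]), 't': array([  -8.20841878,  587.95159973, 1058.2785411 ])}
```

View pics/top.png

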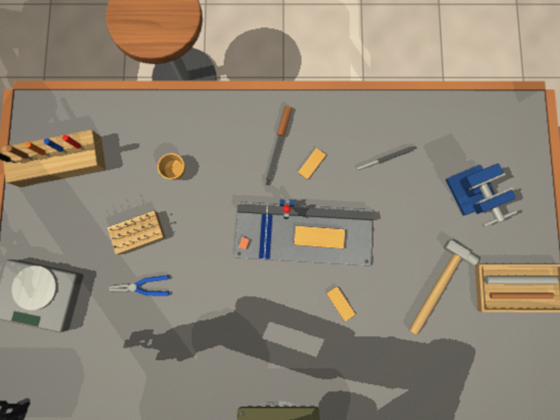

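View pics/scene.png

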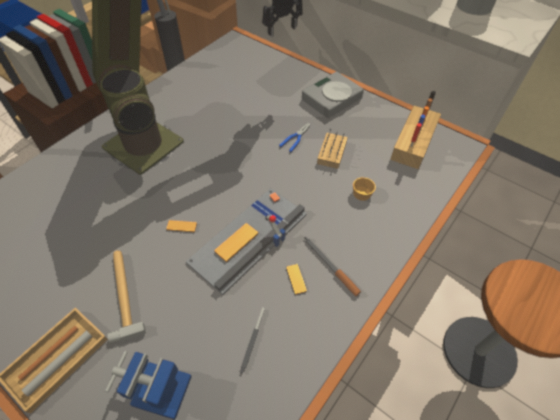

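The scene shows three brass pieces, at (320,237), (312,163) and (341,303) in the top view. The one on the plate at (320,237) is the largest. The line is at (266,236), the knob at (287,210) and the offcut at (244,243). Next I'll check with a close crop.

```bash
python3 - <<'E'
from h import *
im=cv2.imread('pics/top.png')
c=im[190:280,225:385]; cv2.imwrite('pics/crop.png',cv2.resize(c,None,fx=5,fy=5,interpolation=cv2.INTER_CUBIC))
r.get_image('top')
for n in ['stock','guide','mark']:
  for d in r.trace('top',n):
    m=d['region'].astype(np.uint8); cs=max(cv2.findContours(m,0,2)[0],key=cv2.contourArea)
    b=cv2.boxPoints(cv2.minAreaRect(cs)); z={'stock':22}.get(n,10)
    P=np.array([unproj('top',p,z) for p in b]); W=P[:,:2].astype(np.float32)
    print(n,round(d['conf'],2),m.sum(),b.round(1).tolist(),W.round(0).tolist(),cv2.minAreaRect(np.array([unproj('top',p[0],z)[:2] for p in cs],np.float32)))
E
```

```text
stock 0.89 450 [[326.0, 292.79998779296875], [337.3999938964844, 285.3999938964844], [355.79998779296875, 313.8999938964844], [344.3999938964844, 321.29998779296875]] [[383.0, -123.0], [402.0, -153.0], [330.0, -199.0], [312.0, -169.0]] ((356.7817077636719, -161.0707550048828), (84.87150573730469, 35.013797760009766), 32.584312438964844)
stock 0.8 896 [[294.6000061035156, 244.60000610351562], [295.3999938964844, 225.5], [343.70001220703125, 227.5], [342.8999938964844, 246.60000610351562]] [[507.0, -43.0], [558.0, -45.0], [552.0, -172.0], [502.0, -169.0]] ((529.855712890625, -107.15953063964844), (126.31253051757812, 50.33389663696289), 87.70218658447266)
stock 0.55 377 [[297.79998779296875, 172.10000610351562], [315.8999938964844, 146.39999389648438], [326.3999938964844, 153.8000030517578], [308.29998779296875, 179.39999389648438]] [[702.0, -52.0], [773.0, -101.0], [753.0, -129.0], [682.0, -80.0]] ((727.2964477539062, -90.79218292236328), (34.64994812011719, 86.48084259033203), 55.319129943847656)
guide 0.79 6186 [[234.5, 257.6000061035156], [238.10000610351562, 195.5], [374.200012207
[... 484 characters left out ...]
500549316406), (222.17437744140625, 23.50953483581543), 86.67153930664062)
mark 0.86 529 [[258.5, 258.5], [261.29998779296875, 212.5], [273.5, 213.3000030517578], [270.70001220703125, 259.29998779296875]] [[471.0, 52.0], [594.0, 46.0], [592.0, 13.0], [469.0, 20.0]] ((531.425048828125, 32.42622375488281), (32.2703971862793, 122.63565826416016), 86.80829620361328)
mark 0.34 225 [[359.0, 164.1999969482422], [411.3999938964844, 145.3000030517578], [413.20001220703125, 150.39999389648438], [360.79998779296875, 169.3000030517578]] [[727.0, -219.0], [780.0, -364.0], [766.0, -368.0], [713.0, -224.0]] ((746.73681640625, -293.6522216796875), (14.882489204406738, 154.37510681152344), 20.93012046813965)
```

View pics/crop.png

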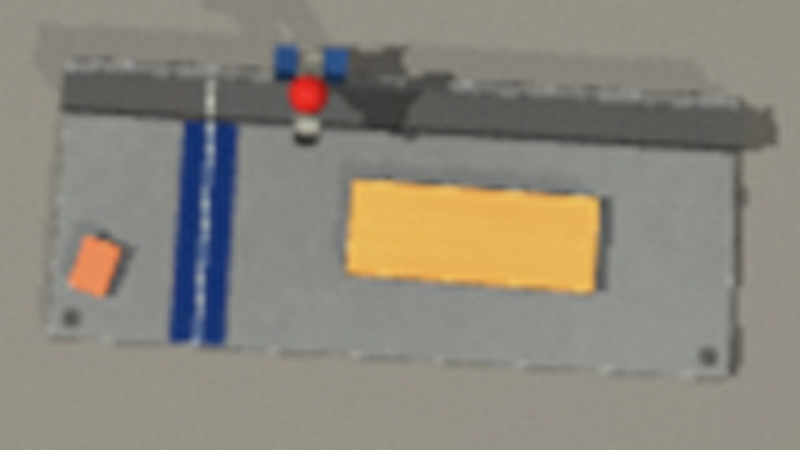

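The crop confirms it: the bar lies on the plate at crop (472,235), the line is at (208,200), and the knob (308,95) and hinge stand over the fence. The guide's y axis is about 86.8° in the world. I'll move in with a stop on the way.

>>> drive_tool:
  steps: "-0.303 -0.147 0 -0.29 0.085; -0.303 -0.147 0 -0.29 0.085; -0.303 -0.147 0 -0.29 0.085; -0.303 -0.147 0 -0.29 0.085; -0.303 -0.147 0 -0.29 0.085; -0.303 -0.147 0 -0.29 0.085; -0.303 -0.147 0 -0.29 0.085; -0.303 -0.147 0 -0.29 0.085; -0.303 -0.147 0 -0.29 0.085; -0.303 -0.147 0 -0.29 0.085"

```text
t: 2.03
ee_pos: [432.1, 298.3, 245.4]
ee_rot: [0.0, 0.03, 1.0, -0.0]
wrist_force: [0.1, 0.2, 0.2]
finger_gap: 85.0
grasp_force: 0.0
```

>>> drive_tool:
  steps: "-0.09 -0.353 0 0 0.085; -0.09 -0.353 0 0 0.085; -0.09 -0.353 0 0 0.085; -0.09 -0.353 0 0 0.085; -0.09 -0.353 0 0 0.085; -0.09 -0.353 0 0 0.085; -0.09 -0.353 0 0 0.085; -0.09 -0.353 0 0 0.085; -0.09 -0.353 0 0 0.085; -0.09 -0.353 0 0 0.085"

```text
t: 2.87
ee_pos: [502.0, -60.8, 245.5]
ee_rot: [0.001, 0.029, 1.0, -0.001]
wrist_force: [1.0, 0.7, -0.6]
finger_gap: 85.0
grasp_force: 0.0
```

```bash
cat >> h.py <<'E'
from scipy.spatial.transform import Rotation as Ro
def wcam(s):
    q=np.array(s['ee_rot']); T=np.eye(4); T[:3,:3]=Ro.from_quat(q[[1,2,3,0]]).as_matrix(); T[:3,3]=s['ee_pos']
    return T@np.array(r.get_calibration('wrist')['tool_from_camera'])
def wun(s,uv,z):
    c=r.get_calibration('wrist'); f=foc(c); M=wcam(s)
    d=M[:3,:3]@np.array([(uv[0]-c['cx'])/f,(uv[1]-c['cy'])/f,1]); o=M[:3,3]
    return o+d*(z-o[2])/d[2]
def wproj(s,X):
    c=r.get_calibration('wrist'); f=foc(c); p=np.linalg.inv(wcam(s))@np.append(X,1)
    return np.array([c['cx']+f*p[0]/p[2],c['cy']+f*p[1]/p[2]])
E
python3 - <<'E'
from h import *
s=r.read_state(); im=r.get_image('wrist'); cv2.imwrite('pics/w1.png',im)
print(s['ee_pos'],s['ee_rot'],r.tip_extent,np.round(r.get_calibration('wrist')['tool_from_camera'],3))
for n,z in [('stock',22),('mark',10)]:
  for d in r.trace('wrist',n)[:2]:
    m=d['region'].astype(np.uint8); cs=max(cv2.findContours(m,0,2)[0],key=cv2.contourArea)
    b=cv2.boxPoints(cv2.minAreaRect(cs))
    print(n,d['conf'],b.round(0).tolist(),cv2.minAreaRect(np.array([wun(s,p[0],z)[:2] for p in cs],np.float32)))
E
```

```text
[502.00399094 -60.76461761 245.50973766] [ 9.57366529e-04  2.91475258e-02  9.99573946e-01 -1.19683640e-03] 14.0 [[   0.      -0.947   -0.321   81.902]
 [   1.      -0.       0.       0.174]
 [  -0.      -0.321    0.947 -129.611]
 [   0.       0.       0.       1.   ]]
stock 0.87 [[234.0, 368.0], [273.0, 316.0], [295.0, 333.0], [256.0, 385.0]] ((720.7608032226562, -88.78266906738281), (35.169803619384766, 87.75765228271484), 54.2937126159668)
stock 0.8 [[117.0, 0.0], [147.0, -22.0], [205.0, 58.0], [175.0, 80.0]] ((363.30267333984375, -156.53904724121094), (79.64413452148438, 33.611419677734375), 32.65469741821289)
mark 0.91 [[347.0, 246.0], [357.0, 138.0], [387.0, 141.0], [377.0, 248.0]] ((534.3855590820312, 34.607879638671875), (31.00931739807129, 117.27972412109375), 86.91355895996094)
mark 0.23 [[408.0, 187.0], [420.0, 159.0], [440.0, 168.0], [428.0, 196.0]] ((517.2555541992188, 93.80744934082031), (25.020444869995117, 30.52231788635254), 71.41773223876953)
```

View pics/w1.png

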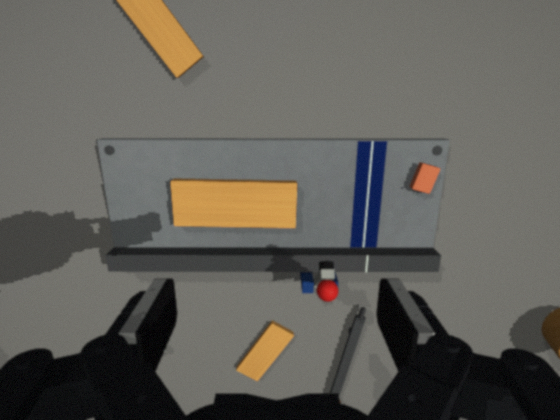

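The wrist view shows the bar at (235,204), the line from (373,142) to (365,246), the fence foot at row ~248, and the near plate corners at (98,140) and (449,139). I'll turn those into guide coordinates.

```bash
cat >> h.py <<'E'
def bar(s,im,box=None):
    hsv=cv2.cvtColor(im,cv2.COLOR_BGR2HSV); m=cv2.inRange(hsv,(12,120,120),(28,255,255))
    n,l,st,c=cv2.connectedComponentsWithStats(m)
    k=1+np.argmax(st[1:,4]); cs=cv2.findContours((l==k).astype(np.uint8),0,1)[0]; cs=max(cs,key=cv2.contourArea)
    return st[k],cv2.minAreaRect(np.array([wun(s,p[0],22)[:2] for p in cs],np.float32))
def line(s,im):
    hsv=cv2.cvtColor(im,cv2.COLOR_BGR2HSV); b=cv2.inRange(hsv,(110,150,40),(130,255,255))
    n,l,st,c=cv2.connectedComponentsWithStats(cv2.morphologyEx(b,cv2.MORPH_CLOSE,np.ones((5,5))))
    k=1+np.argmax(st[1:,4]); m=l==k
    P=[]
    for v in range(st[k][1]+8,st[k][1]+st[k][3]-8):
        u=np.where(m[v])[0]
        if len(u)<10: continue
        u=np.arange(u[0]+5,u[-1]-4); w=np.clip(im[v,u].astype(float).sum(1)-np.median(im[v,u].astype(float).sum(1))-60,0,None)
        if w.sum()>60: P.append(wun(s,((u*w).sum()/w.sum(),v),10)[:2])
    P=np.array(P); return P,st[k]
E
python3 - <<'E'
from h import *
s=r.read_state(); im=r.get_image('wrist')
print(bar(s,im))
P,st=line(s,im); c=P.mean(0); d=np.linalg.svd(P-c)[2][0]; print('line',st,c,d,np.degrees(np.arctan2(d[1],d[0])),P[0],P[-1])
for uv in [(97.5,140),(449,139),(109,249),(440,248),(355,248)]: print(uv,wun(s,uv,10))
# edges: vertical gradient profile at several columns
g=cv2.cvtColor(im,cv2.COLOR_BGR2GRAY).astype(float); gy=np.abs(cv2.Sobel(cv2.GaussianBlur(g,(3,3),0),cv2.CV_64F,0,1))
for a,b,z in [(130,148,10),(240,254,10)]:
    Q=np.array([wun(s,(u,a+np.argmax(gy[a:b,u])),z)[:2] for u in list(range(170,340,3))])
    p=np.polyfit(Q[:,1],Q[:,0],1); print('edge x=',p, 'at y=-68',np.polyval(p,-68), np.degrees(np.arctan(p[0])))
E
```

```text
(array([ 164,  182,  127,   49, 5711], dtype=int32), ((531.1605834960938, -107.4906234741211), (130.2688446044922, 50.639617919921875), 85.5905990600586))
line [ 346  145   34  105 2408] [532.73158821  34.89882589] [ 0.99827276 -0.05874936] -3.3680295816001493 [484.82909333  37.7388472 ] [583.3206196   31.91089268]
(97.5, 140) [ 456.54430553 -234.88245635   10.        ]
(449, 139) [475.19577406 122.37678693  10.        ]
(109, 249) [ 577.58435731 -248.16567982   10.        ]
(440, 248) [597.06472918 124.48540248  10.        ]
(355, 248) [591.74150575  28.73154176  10.        ]
edge x= [5.45328553e-02 4.70337945e+02] at y=-68 466.62971117034584 3.121410720287395
edge x= [5.60480046e-02 5.92486115e+02] at y=-68 588.6748504582955 3.207957786976393
```

>>> drive_tool:
  steps: "0.018 -0.047 0.03 0 0.085; 0.018 -0.047 0.06 0 0.085; 0.018 -0.047 0.09 0 0.085; 0.018 -0.047 0.12 0 0.085; 0.018 -0.047 0.15 0 0.085; 0.018 -0.047 0.185 0 0.085; 0.018 -0.047 0.195 0 0.085; 0.018 -0.047 0.2 0 0.085; 0.018 -0.047 0.2 0 0.085; 0.018 -0.047 0.2 0 0.085"

```text
t: 3.9
ee_pos: [480.5, -101.9, 45.9]
ee_rot: [0.0, 0.026, 1.0, -0.0]
wrist_force: [0.4, -0.5, 0.6]
finger_gap: 85.1
grasp_force: 0.0
```

```bash
python3 - <<'E'
from h import *
s=r.read_state(); im=r.get_image('wrist'); cv2.imwrite('pics/w2.png',im)
print(s['ee_pos'],s['ee_rot'],s['wrist_force'],r.tip_extent)
E
```

```text
[ 480.50989568 -101.87152474   45.87233216] [ 4.27588304e-04  2.64756545e-02  9.99649367e-01 -5.17996941e-06] [ 0.39413301 -0.45000253  0.6125312 ] 14.0
```

View pics/w2.png

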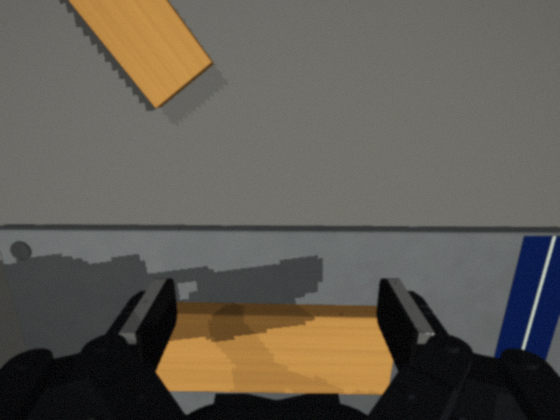

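```bash
python3 - <<'E'
from h import *
c=r.get_calibration('wrist');f=foc(c);T=np.linalg.inv(np.array(c['tool_from_camera']))
print(f,c['cx'],c['cy'])
for z in (-10,0,5,14):
  for x in (11,-11):
    for y in (42.6,57):
      p=T@[x,y,z,1]; print(x,y,z,np.round([c['cx']+f*p[0]/p[2],c['cy']+f*p[1]/p[2]]))
E
```

```text
354.5894682268923 276.37171481091286 209.60792869604202
11 42.6 -10 [387. 285.]
11 57 -10 [424. 285.]
-11 42.6 -10 [381. 333.]
-11 57 -10 [417. 333.]
11 42.6 0 [380. 272.]
11 57 0 [415. 272.]
-11 42.6 0 [375. 318.]
-11 57 0 [408. 318.]
11 42.6 5 [376. 266.]
11 57 5 [410. 266.]
-11 42.6 5 [372. 311.]
-11 57 5 [404. 311.]
11 42.6 14 [371. 257.]
11 57 14 [403. 257.]
-11 42.6 14 [367. 299.]
-11 57 14 [398. 299.]
```

>>> drive_tool:
  steps: "0 -0.005 0.01 0.004 0.085; 0 -0.005 0.017 0.004 0.085; 0 -0.005 0.019 0.004 0.085; 0 -0.005 0.019 0.004 0.085"

```text
t: 4.28
ee_pos: [479.0, -108.0, 25.8]
ee_rot: [-0.001, 0.03, 1.0, 0.0]
wrist_force: [0.4, 0.7, 0.2]
finger_gap: 84.9
grasp_force: 0.0
```

>>> drive_tool:
  steps: "0 0 0.004 0 0.085; 0 0 0.008 0 0.085; 0 0 0.01 0 0.085; 0 0 0.01 0 0.085"

```text
t: 4.62
ee_pos: [479.2, -107.9, 15.8]
ee_rot: [-0.001, 0.029, 1.0, 0.0]
wrist_force: [-0.9, 0.9, 0.8]
finger_gap: 85.0
grasp_force: 0.0
```

>>> drive_tool:
  steps: "0 0 0.001 0 0.085; 0 0 0.002 0 0.085; 0 0 0.002 0 0.085"

```text
t: 4.87
ee_pos: [479.6, -108.0, 14.2]
ee_rot: [-0.0, 0.029, 1.0, -0.0]
wrist_force: [0.3, 0.1, -0.0]
finger_gap: 84.8
grasp_force: 0.0
```

>>> drive_tool:
  steps: "-0.005 0 0 0 0.085; -0.01 0 0 0 0.085; -0.014 0 0 0 0.085; -0.017 0 0 0 0.085; -0.02 0 0 0 0.085; -0.023 0 0 0 0.085; -0.026 0 0 0 0.085; -0.029 0 0 0 0.085; -0.032 0 0 0 0.085; -0.035 0 0 0 0.085"

```text
t: 5.7
ee_pos: [514.7, -110.0, 14.2]
ee_rot: [-0.0, 0.029, 1.0, 0.0]
wrist_force: [-2.1, 0.1, -0.5]
finger_gap: 85.3
grasp_force: 1.0
```

```bash
python3 - <<'E'
from h import *
s=r.read_state(); im=r.get_image('wrist'); cv2.imwrite('pics/w3.png',im)
print(s['ee_pos'],s['ee_rot'],s['wrist_force'],s['torque'])
E
```

```text
[ 514.65959378 -109.96058138   14.17079411] [-1.58554330e-04  2.93920159e-02  9.99567948e-01  4.46745827e-05] [-2.09249195  0.08315312 -0.52355277] [0.00408342 0.29172426 0.02808283]
```

View pics/w3.png

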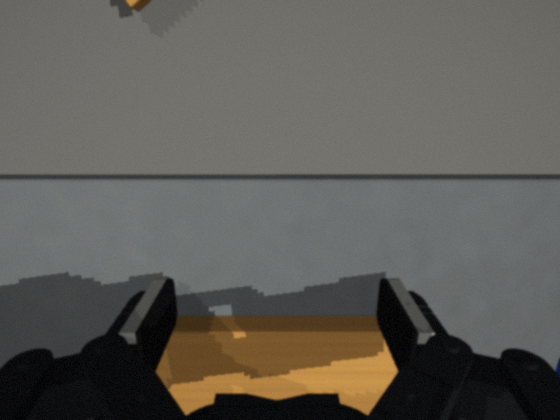

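The bar is sliding squarely against both fingertips at about 2 N. I'll keep going slowly to the fence.

>>> drive_tool:
  steps: "-0.0015 0 0 0 0.085; -0.003 0 0 0 0.085; -0.0045 0 0 0 0.085; -0.006 0 0 0 0.085; -0.007 0 0 0 0.085; -0.0075 0 0 0 0.085"

```text
t: 6.25
ee_pos: [522.2, -110.5, 14.3]
ee_rot: [0.0, 0.029, 1.0, -0.0]
wrist_force: [-2.5, -0.5, 0.1]
finger_gap: 84.8
grasp_force: 1.1
```

>>> drive_tool:
  steps: "-0.0005 0 0 0 0.085; -0.001 0 0 0 0.085; -0.001 0 0 0 0.085"

```text
t: 6.5
ee_pos: [523.1, -110.5, 14.3]
ee_rot: [0.0, 0.029, 1.0, -0.0]
wrist_force: [-2.0, 0.7, -0.1]
finger_gap: 85.2
grasp_force: 0.9
```

>>> drive_tool:
  steps: "-0.0005 0 0 0 0.085; -0.001 0 0 0 0.085; -0.001 0 0 0 0.085"

```text
t: 6.75
ee_pos: [523.7, -110.5, 14.3]
ee_rot: [-0.0, 0.029, 1.0, 0.0]
wrist_force: [-2.9, 0.5, 0.4]
finger_gap: 84.6
grasp_force: 1.5
```

>>> drive_tool:
  steps: "-0.0005 0 0 0 0.085; -0.001 0 0 0 0.085; -0.001 0 0 0 0.085"

```text
t: 7.0
ee_pos: [523.8, -110.5, 14.2]
ee_rot: [-0.001, 0.029, 1.0, 0.0]
wrist_force: [-4.3, 0.8, 3.3]
finger_gap: 84.9
grasp_force: 2.6
```

>>> drive_tool:
  steps: "-0.0005 0 0 0 0.085; -0.001 0 0 0 0.085; -0.001 0 0 0 0.085"

```text
t: 7.25
ee_pos: [523.7, -110.4, 14.0]
ee_rot: [-0.002, 0.029, 1.0, 0.0]
wrist_force: [-6.5, -0.8, 3.6]
finger_gap: 84.9
grasp_force: 3.3
```

>>> drive_tool:
  steps: "-0.0005 0 0 0 0.085; -0.001 0 0 0 0.085; -0.001 0 0 0 0.085; -0.001 0 0 0 0.085"

```text
t: 7.58
ee_pos: [523.7, -110.3, 13.9]
ee_rot: [-0.003, 0.029, 1.0, 0.0]
wrist_force: [-8.6, 0.7, 4.8]
finger_gap: 85.0
grasp_force: 4.0
```

>>> drive_tool:
  steps: "-0.0003 0 0 0 0.085; -0.0006 0 0 0 0.085; -0.0006 0 0 0 0.085; -0.0006 0 0 0 0.085"

```text
t: 7.92
ee_pos: [523.7, -110.2, 13.8]
ee_rot: [-0.004, 0.029, 1.0, 0.001]
wrist_force: [-9.6, -0.5, 3.9]
finger_gap: 84.9
grasp_force: 4.5
```

>>> drive_tool:
  steps: "0 0 0 0 0.085; 0 0 0 0 0.085; 0 0 0 0 0.085; 0 0 0 0 0.085; 0 0 0 0 0.085; 0 0 0 0 0.085; 0 0 0 0 0.085; 0 0 0 0 0.085; 0 0 0 0 0.085; 0 0 0 0 0.085"

```text
t: 8.75
ee_pos: [523.7, -110.2, 13.8]
ee_rot: [-0.004, 0.029, 1.0, 0.0]
wrist_force: [-8.7, -1.2, 5.1]
finger_gap: 84.8
grasp_force: 4.5
```

>>> drive_tool:
  steps: "0 0 0 0 0.085; 0 0 0 0 0.085; 0 0 0 0 0.085; 0.002 0 0 0 0.085; 0.005 0 0 0 0.085; 0.012 0 0 0 0.085; 0.02 0 0 0 0.085; 0.02 0 -0.03 0 0.085; 0.02 0 -0.07 0 0.085; 0.02 0 -0.08 0 0.085"

```text
t: 9.58
ee_pos: [510.3, -110.4, 98.7]
ee_rot: [0.004, 0.029, 1.0, -0.001]
wrist_force: [1.3, -0.7, 0.4]
finger_gap: 84.9
grasp_force: 0.0
```

>>> drive_tool:
  steps: "0.01 -0.02 -0.04 0 0; 0.01 -0.04 -0.08 0 0; 0.01 -0.06 -0.12 0 0; 0.01 -0.06 -0.15 0 0; 0.01 -0.06 -0.15 0 0; 0.01 -0.06 -0.15 0 0; 0.01 -0.06 -0.15 0 0"

```text
t: 10.17
ee_pos: [493.6, -168.7, 244.0]
ee_rot: [0.0, 0.03, 1.0, 0.0]
wrist_force: [0.1, -0.4, -0.9]
finger_gap: 0.4
grasp_force: 0.0
```

```bash
cat > m.py <<'E'
from h import *
s=r.read_state(); im=r.get_image('wrist'); cv2.imwrite('pics/now.png',im)
print(s['t'],s['ee_pos'],s['ee_rot'],s['finger_gap'])
st,b=bar(s,im); print('bar',st,b)
P,st=line(s,im); c=P.mean(0); d=np.linalg.svd(P-c)[2][0]; d*=np.sign(d[0]); print('line',st,c,np.degrees(np.arctan2(d[1],d[0])))
y=np.array([-d[1],d[0]]); e=np.array(b[0])+y*max(b[1])/2
print('gap front->line mm',(c-e)@y,'bar fence-side x at centre',b[0][0]+25)
E
python3 m.py
```

```text
10.1667 [ 493.63906334 -168.70020849  244.04674882] [2.14115304e-04 2.95047140e-02 9.99564618e-01 1.70455794e-05] 0.37906011461390066
bar [ 275  210  124   45 5442] ((560.336181640625, -108.7468490600586), (129.9960479736328, 50.82200241088867), 86.61703491210938)
line [   0  284   58   86 2651] [ 631.90005224 -491.9307154 ] 0.0
gap front->line mm -448.1818903308566 bar fence-side x at centre 585.336181640625
```

>>> drive_tool:
  steps: "-0.02 -0.028 0.02 0 0; -0.04 -0.028 0.05 0 0; -0.063 -0.028 0.08 0 0; -0.063 -0.028 0.12 0 0; -0.063 -0.028 0.15 0 0; -0.063 -0.028 0.18 0 0; -0.063 -0.028 0.2 0 0; -0.063 -0.028 0.21 0 0; -0.063 -0.028 0.214 0 0; -0.063 -0.028 0.216 0 0"

```text
t: 11.05
ee_pos: [554.6, -199.9, 26.9]
ee_rot: [-0.001, 0.029, 1.0, 0.001]
wrist_force: [-0.1, -0.4, -0.2]
finger_gap: -0.4
grasp_force: 0.0
```

>>> drive_tool:
  steps: "0 0.004 0 0 0; 0 0.007 0 0 0; 0 0.009 0 0 0; 0 0.009 0 0 0"

```text
t: 11.38
ee_pos: [556.6, -191.2, 29.7]
ee_rot: [0.001, 0.029, 1.0, -0.0]
wrist_force: [-0.2, -0.1, 0.5]
finger_gap: 0.2
grasp_force: 0.0
```

>>> drive_tool:
  steps: "0 0.002 0.001 0 0; 0 0.005 0.0015 0 0; 0 0.01 0.0015 0 0; -0.0002 0.015 0.0015 0 0; -0.0004 0.02 0.0015 0 0; -0.0006 0.025 0.0015 0 0; -0.0008 0.03 0.0015 0 0; -0.001 0.034 0.0015 0 0; -0.001 0.037 0.0015 0 0; -0.001 0.038 0.0015 0 0"

```text
t: 12.22
ee_pos: [559.1, -153.0, 26.8]
ee_rot: [-0.0, 0.029, 1.0, 0.0]
wrist_force: [-1.3, -3.3, 2.8]
finger_gap: 0.2
grasp_force: 2.1
```

>>> drive_tool:
  steps: "0 0.002 0 0 0; 0 0.005 0 0 0; 0 0.009 0 0 0; -0.0002 0.013 0 0 0; -0.0004 0.017 0 0 0; -0.0006 0.021 0 0 0; -0.0008 0.025 0 0 0; -0.001 0.028 0 0 0; -0.001 0.03 0 0 0; -0.001 0.03 0 0 0"

```text
t: 13.05
ee_pos: [561.8, -122.9, 26.6]
ee_rot: [-0.0, 0.029, 1.0, 0.0]
wrist_force: [-0.7, -1.1, 0.6]
finger_gap: -0.1
grasp_force: 0.4
```

```bash
sed -i "s#pics/now.png#pics/w4.png#" m.py; python3 m.py
```

```text
13.05 [ 561.83576189 -122.92030895   26.59852811] [-1.19022329e-04  2.92867592e-02  9.99570975e-01  3.70054385e-04] -0.1323109637659368
bar [  307   231   253   103 24856] ((563.6435546875, -52.199180603027344), (115.27468872070312, 49.8255615234375), 86.62491607666016)m.py:5: RuntimeWarning: Mean of empty slice.
  P,st=line(s,im); c=P.mean(0); d=np.linalg.svd(P-c)[2][0]; d*=np.sign(d[0]); print('line',st,c,np.degrees(np.arctan2(d[1],d[0])))
  ret = ret.dtype.type(ret / rcount)
Traceback (most recent call last):
  File "m.py", line 5, in <module>
    P,st=line(s,im); c=P.mean(0); d=np.linalg.svd(P-c)[2][0]; d*=np.sign(d[0]); print('line',st,c,np.degrees(np.arctan2(d[1],d[0])))
                                    ~~~~~~~~~~~~~^^^^^
numpy.linalg.LinAlgError: 1-dimensional array given. Array must be at least two-dimensional
```

View pics/w4.png

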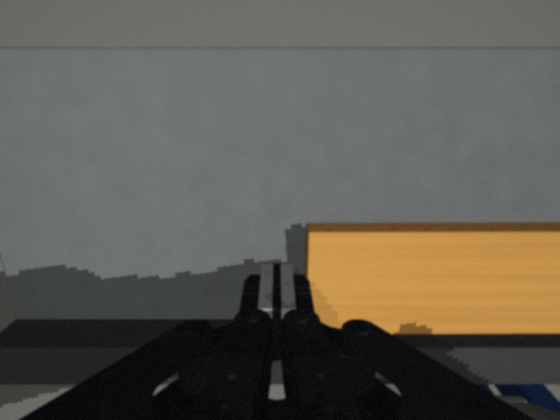

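The trailing end is at column 306, square to the fence, with about 13 mm left. I'll push 10 mm, then back off and look from above.

>>> drive_tool:
  steps: "0 0.002 0 0 0; -0.0002 0.004 0 0 0; -0.0004 0.006 0 0 0; -0.0004 0.008 0 0 0; -0.0005 0.01 0 0 0; -0.0005 0.01 0 0 0; 0 0.01 0 0 0; 0 0.009 0 0 0; 0 0.002 0 0 0; 0 -0.003 -0.004 0 0"

```text
t: 13.93
ee_pos: [561.3, -127.0, 30.3]
ee_rot: [-0.001, 0.029, 1.0, 0.0]
wrist_force: [0.9, 0.4, -0.2]
finger_gap: 0.2
grasp_force: 0.0
```

>>> drive_tool:
  steps: "0 0 -0.03 0 0; 0.03 0.02 -0.06 0 0; 0.06 0.05 -0.1 0 0; 0.07 0.08 -0.13 0 0; 0.07 0.12 -0.15 0 0; 0.07 0.14 -0.15 0 0; 0.07 0.14 -0.15 0 0; 0.07 0.14 -0.15 0 0; 0.07 0.14 -0.15 0 0"

```text
t: 14.68
ee_pos: [500.0, 16.7, 181.0]
ee_rot: [0.0, 0.029, 1.0, -0.0]
wrist_force: [-0.3, -0.2, -0.5]
finger_gap: 0.1
grasp_force: 0.0
```

```bash
sed -i "s#pics/w4.png#pics/w5.png#" m.py; python3 m.py
```

```text
14.6833 [500.0090363   16.73012722 180.97543659] [ 2.24157099e-04  2.88910466e-02  9.99582495e-01 -3.04728039e-04] 0.0839858909106349
bar [ 149  237  146   52 6241] ((564.4412231445312, -35.869895935058594), (129.97203063964844, 50.98990249633789), 87.17597198486328)
line [ 283  160   33  122 2545] [512.34093057  35.82154877] -3.364494054823095
gap front->line mm 3.524211833003972 bar fence-side x at centre 589.4412231445312
```

View pics/w5.png

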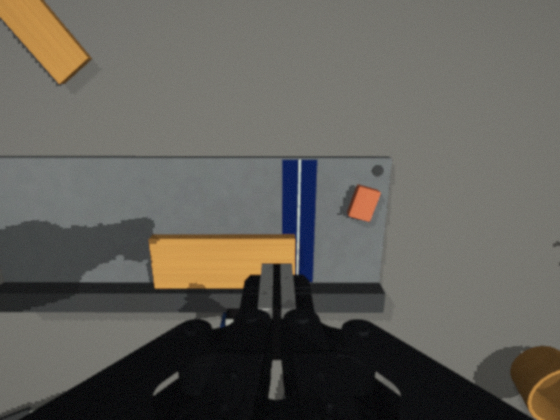

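The bar's front is at column 296 and the line at 299, so about 3.5 mm remain. I'll go back behind the trailing end.

>>> drive_tool:
  steps: "0 -0.03 0 0 0; 0 -0.06 0 0 0; -0.02 -0.1 0.04 0 0; -0.05 -0.14 0.08 0 0; -0.07 -0.14 0.12 0 0; -0.07 -0.14 0.145 0 0; -0.07 -0.14 0.153 0 0; -0.07 -0.136 0.154 0 0; -0.07 -0.131 0.154 0 0; -0.07 -0.13 0.154 0 0"

```text
t: 15.57
ee_pos: [561.1, -117.9, 25.3]
ee_rot: [-0.002, 0.031, 1.0, 0.0]
wrist_force: [-1.0, -0.6, -0.1]
finger_gap: 0.1
grasp_force: 0.0
```

>>> drive_tool:
  steps: "0 0.001 0 0 0; 0 0.002 0 0 0; 0 0.002 0 0 0; 0 0.002 0 0 0"

```text
t: 15.9
ee_pos: [562.3, -114.8, 27.0]
ee_rot: [0.0, 0.029, 1.0, -0.0]
wrist_force: [-0.2, -0.4, 0.4]
finger_gap: 0.2
grasp_force: 0.0
```

>>> drive_tool:
  steps: "0 0.0004 0 0 0; 0 0.0008 0 0 0; 0 0.0008 0 0 0; 0 0.0008 0 0 0"

```text
t: 16.23
ee_pos: [562.5, -113.9, 26.9]
ee_rot: [0.0, 0.029, 1.0, -0.0]
wrist_force: [0.4, 0.0, 0.9]
finger_gap: 0.1
grasp_force: 0.0
```

>>> drive_tool:
  steps: "0 0.0004 0 0 0; 0 0.0008 0 0 0; 0 0.0008 0 0 0; 0 0.0008 0 0 0"

```text
t: 16.57
ee_pos: [562.5, -113.3, 26.8]
ee_rot: [0.0, 0.029, 1.0, -0.0]
wrist_force: [-0.5, -0.9, -0.3]
finger_gap: 0.0
grasp_force: 0.3
```

>>> drive_tool:
  steps: "0 0.0006 0 0 0; 0 0.0012 0 0 0; 0 0.0018 0 0 0; 0 0.0024 0 0 0; 0 0.003 0 0 0; 0 0.003 0 0 0; 0 0.003 0 0 0"

```text
t: 17.15
ee_pos: [562.7, -110.2, 26.8]
ee_rot: [0.0, 0.029, 1.0, 0.0]
wrist_force: [0.2, -0.9, 0.5]
finger_gap: 0.1
grasp_force: 0.9
```

>>> drive_tool:
  steps: "0 -0.002 0 0 0; 0 -0.008 0 0 0; 0 -0.008 -0.03 0 0; 0.02 0.01 -0.07 0 0; 0.055 0.04 -0.11 0 0; 0.055 0.08 -0.15 0 0; 0.055 0.12 -0.16 0 0; 0.055 0.15 -0.16 0 0; 0.055 0.15 -0.16 0 0; 0.055 0.15 -0.16 0 0"

```text
t: 17.98
ee_pos: [517.3, 46.3, 188.9]
ee_rot: [0.002, 0.028, 1.0, 0.001]
wrist_force: [-0.2, 0.1, 0.6]
finger_gap: 0.1
grasp_force: 0.0
```

```bash
sed -i "s#pics/w5.png#pics/w6.png#" m.py; python3 m.py; python3 - <<'E'
import cv2
im=cv2.imread('pics/w6.png')[130:310,130:370]; cv2.imwrite('pics/w6c.png',cv2.resize(im,None,fx=3.3,fy=3.3,interpolation=cv2.INTER_CUBIC))
E
```

```text
17.9833 [517.33182827  46.31345987 188.88969664] [0.00197964 0.02755265 0.99961773 0.00115077] 0.14592614334328446
bar [ 117  217  147   52 7290] ((564.4431762695312, -32.772972106933594), (129.93655395507812, 50.806983947753906), 86.79107666015625)
line [ 247  140   33  123 2639] [512.30299079  35.64780955] -3.347253250016381
gap front->line mm 0.2914509860001495 bar fence-side x at centre 589.4431762695312
```

View pics/w6c.png

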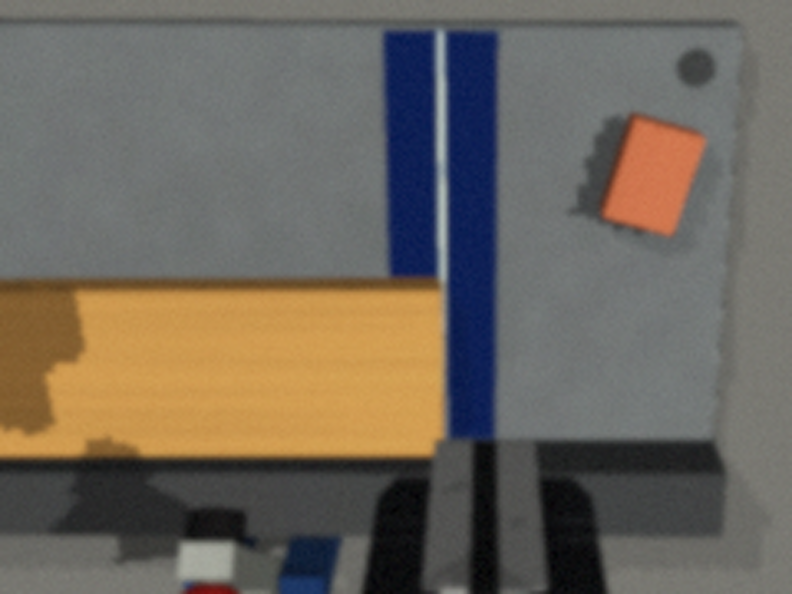

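The front edge sits on the line (crop column 443), about 0.3 mm short, and the bar is flush with the fence. Next I'll locate the red knob from several views.

```bash
cat > k.py <<'E'
from h import *
def red(im):
    hsv=cv2.cvtColor(im,cv2.COLOR_BGR2HSV); m=cv2.inRange(hsv,(0,190,90),(6,255,255))|cv2.inRange(hsv,(174,190,90),(180,255,255))
    n,l,st,c=cv2.connectedComponentsWithStats(m); return [(st[i].tolist(),c[i].round(1)) for i in range(1,n) if st[i][4]>15]
E
python3 - <<'E'
from k import *
s=r.read_state(); 
ims={'top':r.get_image('top'),'scene':r.get_image('scene')}
rays=[]
for n,im in ims.items():
    L=red(im); print(n,L)
    for st,c in L: 
        a,b=unproj(n,c,93),unproj(n,c,60); print('   ',a.round(1),(b-a).round(1))
w=r.get_image('wrist'); print(red(w)); 
for st,c in red(w): print('   w',wun(s,c,93).round(1))
w1=cv2.imread('pics/w1.png'); s1=dict(ee_pos=[502.004,-60.765,245.51],ee_rot=[9.57e-4,2.9148e-2,.999574,-1.1968e-3])
for st,c in red(w1): print('w1',st,c,wun(s1,c,93).round(1),wun(s1,c,83).round(1))
E
```

```text
top [([63, 135, 6, 7, 29], array([ 65.6, 137.6])), ([287, 206, 3, 6, 16], array([287.9, 208.5]))]
    [773.4 541.3  93. ] [ 11.   17.5 -33. ]
    [591.6 -24.3  93. ] [  5.2  -0.5 -33. ]
scene [([39, 15, 28, 16, 137], array([51.8, 22.3]))]
    [-763.9  198.1   93. ] [-62.2  26.1 -33. ]
[([189, 312, 22, 12, 147], array([200.1, 316.3]))]
   w [591.7 -16.4  93. ]
w1 [318, 281, 19, 20, 304] [327.2 290.2] [595.9 -20.   93. ] [602.1 -18.7  83. ]
```

>>> drive_tool:
  steps: "-0.03 -0.02 0 0 0; -0.07 -0.04 0 0 0; -0.1 -0.06 0 0 0; -0.116 -0.061 0 0 0; -0.116 -0.061 0.02 0 0; -0.116 -0.061 0.05 0 0; -0.116 -0.061 0.08 0 0; -0.116 -0.061 0.09 0 0; -0.116 -0.061 0.093 0 0; -0.116 -0.061 0.093 0 0"

```text
t: 19.02
ee_pos: [628.1, -25.9, 92.6]
ee_rot: [-0.001, 0.03, 1.0, 0.0]
wrist_force: [0.4, 0.4, -0.8]
finger_gap: 0.1
grasp_force: 0.0
```

```bash
python3 - <<'E'
from k import *
s=r.read_state();print(s['ee_pos'],s['wrist_force']); im=r.get_image('wrist'); cv2.imwrite('pics/w7.png',im)
for st,c in red(im): print(st,c,wun(s,c,93))
print(wproj(s,[595,-20,93]))
E
```

```text
[628.06941059 -25.94686345  92.6026118 ] [ 0.36227651  0.38526376 -0.8025635 ]
[261, 199, 50, 49, 1891] [285.5 222.7] [595.59962322 -20.21895743  93.        ]
[285.98181791 221.22866416]
```

View pics/w7.png

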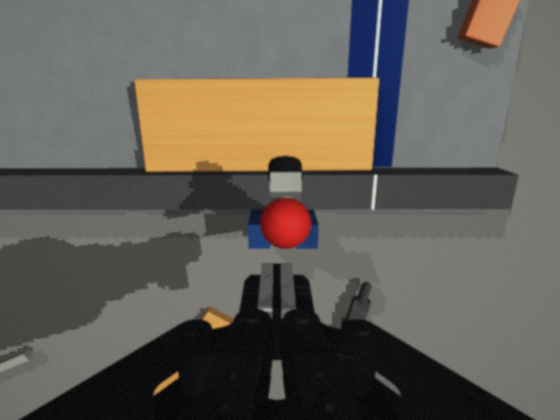

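The knob is at (285,222), world about (595.6, -20.2), straight ahead of the closed fingers. I'll shift 4 mm sideways and push it over.

>>> drive_tool:
  steps: "0 0.004 0 0 0; 0.005 0.004 0 0 0; 0.01 0.004 0 0 0; 0.014 0.004 0.001 0 0; 0.018 0.004 0.002 0 0; 0.022 0.004 0.004 0 0; 0.026 0.004 0.006 0 0; 0.03 0.004 0.008 0 0; 0.033 0.004 0.01 0 0; 0.033 0.004 0.01 0 0"

```text
t: 19.9
ee_pos: [595.2, -18.9, 83.1]
ee_rot: [-0.001, 0.029, 1.0, 0.0]
wrist_force: [1.7, 0.2, -0.7]
finger_gap: -0.0
grasp_force: 0.4
```

```bash
cat > b.py <<'E'
from k import *
s=r.read_state();print(s['t'],s['ee_pos'],s['wrist_force']); im=r.get_image('wrist'); cv2.imwrite('pics/b.png',im)
for st,c in red(im): print(st,c,[wun(s,c,z).round(1).tolist() for z in (80,65,50)])
P,_=line(s,im); c=P.mean(0); b=bar(s,im); print(b,c)
y=np.array([.0575,.998]); print('gap',(c-np.array(b[1][0])-y*65)@y)
E
python3 b.py
```

```text
19.9 [595.21152683 -18.92506203  83.05948299] [ 1.73470297  0.22343198 -0.70156145]
[250, 224, 46, 47, 1680] [272.6 246.7] [[574.2, -19.0, 80.0], [581.1, -19.6, 65.0], [587.9, -20.2, 50.0]]
(array([  126,   142,   243,    90, 19494], dtype=int32), ((564.2258911132812, -32.59563446044922), (130.10116577148438, 50.99433517456055), 86.96002197265625)) nan
gap nanb.py:4: RuntimeWarning: Mean of empty slice.
  P,_=line(s,im); c=P.mean(0); b=bar(s,im); print(b,c)
  ret = ret.dtype.type(ret / rcount)
```

>>> drive_tool:
  steps: "-0.006 0 -0.005 0 0; -0.006 0 -0.03 0 0; 0.01 -0.001 -0.033 0 0; 0.025 -0.001 -0.033 0 0; 0.027 -0.001 -0.028 0 0; 0.028 -0.001 -0.022 0 0; 0.029 -0.001 -0.016 0 0; 0.03 -0.001 -0.011 0 0; 0.031 -0.001 -0.006 0 0; 0.032 -0.001 -0.001 0 0"

```text
t: 20.78
ee_pos: [564.2, -18.2, 83.8]
ee_rot: [-0.0, 0.029, 1.0, 0.0]
wrist_force: [-2.0, -0.1, 1.0]
finger_gap: -0.2
grasp_force: 0.9
```

>>> drive_tool:
  steps: "0.0005 0 0.002 0 0; 0.001 0 0.003 0 0; 0.0015 0 0.004 0 0; 0.002 0 0.005 0 0; 0.002 0 0.005 0 0"

```text
t: 21.2
ee_pos: [562.5, -18.0, 79.8]
ee_rot: [0.0, 0.029, 1.0, -0.0]
wrist_force: [-0.2, -0.8, -0.2]
finger_gap: 0.1
grasp_force: 0.0
```

>>> drive_tool:
  steps: "0 0 0.001 0 0; 0.0005 0 0.002 0 0; 0.0005 0 0.003 0 0; 0.001 0 0.004 0 0; 0.001 0 0.0045 0 0; 0.001 0 0.0045 0 0"

```text
t: 21.7
ee_pos: [561.0, -18.0, 75.2]
ee_rot: [-0.0, 0.029, 1.0, 0.0]
wrist_force: [-1.2, 0.2, -0.2]
finger_gap: 0.1
grasp_force: 0.2
```

>>> drive_tool:
  steps: "0 0 0.0005 0 0; 0 0 0.001 0 0; 0 0 0.001 0 0"

```text
t: 21.95
ee_pos: [561.0, -18.0, 74.2]
ee_rot: [-0.0, 0.029, 1.0, 0.0]
wrist_force: [-0.9, -0.2, -0.2]
finger_gap: -0.0
grasp_force: 0.3
```

>>> drive_tool:
  steps: "0 0 0.0005 0 0; 0 0 0.001 0 0; 0 0 0.001 0 0"

```text
t: 22.2
ee_pos: [561.1, -18.0, 73.2]
ee_rot: [-0.0, 0.029, 1.0, -0.0]
wrist_force: [0.7, -0.4, -0.2]
finger_gap: -0.1
grasp_force: 0.3
```

>>> drive_tool:
  steps: "0 0 0.0005 0 0; 0 0 0.001 0 0; 0 0 0.001 0 0"

```text
t: 22.45
ee_pos: [561.1, -18.0, 72.2]
ee_rot: [-0.0, 0.029, 1.0, -0.0]
wrist_force: [-0.2, -0.2, 1.5]
finger_gap: 0.2
grasp_force: 0.2
```

>>> drive_tool:
  steps: "0 0 0.0005 0 0; 0 0 0.001 0 0; 0 0 0.001 0 0"

```text
t: 22.7
ee_pos: [561.2, -18.0, 71.7]
ee_rot: [0.0, 0.029, 1.0, -0.0]
wrist_force: [-1.8, 0.3, 4.8]
finger_gap: 0.2
grasp_force: 2.2
```

```bash
python3 b.py 2>/dev/null
```

```text
22.7 [561.177466   -17.98528927  71.74528658] [-1.78847363  0.3222996   4.75617765]
[256, 248, 40, 26, 507] [274.6 257.7] [[539.6, -17.2, 80.0], [547.0, -17.7, 65.0], [554.5, -18.2, 50.0]]
(array([  128,   208,   243,    85, 16925], dtype=int32), ((563.8941650390625, -32.45960998535156), (130.39816284179688, 51.32173538208008), 86.63068389892578)) nan
gap nan
```

>>> drive_tool:
  steps: "0 0 0.0003 0 0; 0 0 0.0006 0 0; 0 0 0.0006 0 0"

```text
t: 23.0
ee_pos: [561.2, -18.0, 71.6]
ee_rot: [0.0, 0.029, 1.0, -0.0]
wrist_force: [-2.9, 0.8, 8.2]
finger_gap: -0.0
grasp_force: 4.2
```

>>> drive_tool:
  steps: "0 0 0.0003 0 0; 0 0 0.0005 0 0; 0 0 0.0005 0 0; 0 0 0.0005 0 0"

```text
t: 23.33
ee_pos: [561.2, -18.0, 71.5]
ee_rot: [0.0, 0.029, 1.0, -0.0]
wrist_force: [-3.1, 0.9, 11.7]
finger_gap: -0.1
grasp_force: 5.7
```

>>> drive_tool:
  steps: "0 0 0 0 0; 0 0 0 0 0; 0 0 0 0 0; 0 0 0 0 0; 0 0 0 0 0; 0 0 0 0 0; 0 0 0 0 0; 0 0 0 0 0; 0 0 0 0 0; 0 0 0 0 0"

```text
t: 24.17
ee_pos: [561.2, -18.0, 71.5]
ee_rot: [0.0, 0.029, 1.0, -0.0]
wrist_force: [-3.6, -0.3, 11.8]
finger_gap: 0.1
grasp_force: 5.7
```

>>> drive_tool:
  steps: "0 0 0 0 0; 0 0 0 0 0; 0 0 -0.001 0 0; 0 0 -0.003 0 0; 0 0 -0.01 0 0; 0 0 -0.04 0 0; 0.02 0.02 -0.08 0 0; 0.05 0.05 -0.12 0 0; 0.05 0.06 -0.13 0 0; 0.05 0.06 -0.13 0 0"

```text
t: 25.0
ee_pos: [515.4, 47.9, 205.7]
ee_rot: [0.004, 0.028, 1.0, 0.001]
wrist_force: [1.7, 0.9, -0.1]
finger_gap: -0.0
grasp_force: 0.0
```

```bash
sed -i "s#pics/w6.png#pics/w8.png#" m.py; python3 m.py; python3 - <<'E'
from k import *
s=r.read_state(); print(s['wrist_force'])
im=r.get_image('wrist')
for st,c in red(im): print(st,c,wun(s,c,48))
cv2.imwrite('pics/w8c.png',cv2.resize(im[120:330,100:380],None,fx=2.8,fy=2.8))
E
```

```text
25.0 [515.43339372  47.93200606 205.69099905] [0.00400585 0.0284667  0.99958589 0.00128239] -0.02038176345560884
bar [ 124  212  140   50 6001] ((564.4279174804688, -32.4132080078125), (130.2877655029297, 51.08842468261719), 86.68058013916016)
line [ 247  139   31  117 2374] [512.89569461  35.63150061] -3.3348942456456676
gap front->line mm -0.21213662620985013 bar fence-side x at centre 589.4279174804688
[ 0.47955778  0.56893998 -0.35443921]
[194, 235, 22, 20, 351] [204.6 244.5] [560.42697311 -18.89804993  48.        ]
```

View pics/w8c.png

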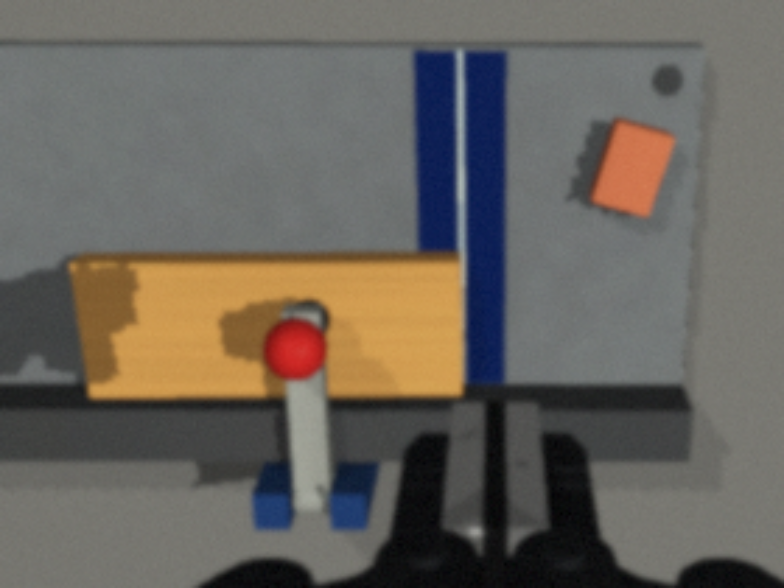

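The hold-down is folded onto the bar (knob at crop (295,348)), the front edge is on the line at crop (462,300), and the bar is flush with the fence. The gripper is clear, so I'm handing in.

```bash
python3 -c "
from station import r
print(r.job_done())"
```

```text
the job is handed in; nothing more can be done
None
```

I handed the job in at about 25 s; the hand-in returned no verdict. The bar was pressed to the fence at about 7 N and slid to within about 0.3 mm of the line. The hold-down was then held down at about 11 N for just over a second, and the arm was clear at the end.

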